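# Focus the lens on the model tank and take the picture

### The job

The camera on the bench is framed on the sand-coloured model tank: push its focus lever round the lens with a fingertip until the yellow pointer stands on the red mark of the white scale, and only then press the shutter release fully down and let it come up again. Push and press only: pinch and lift nothing, do not shift the camera, and leave the tank and the other things round it where they are.

Things in the scene. Friction and masses are not known exactly. Their poses are not given: they have to be found in the camera images.
- camera: Black camera on a ball head and weighted base plate, loose on the bench, about 2.6 kg. Origin on the bench under the ball head; x along the lens (away from the robot), y to the camera's left, z up. In mm: plate x -75 to 115, y -75 to 75, 12 high; body x -53 to 13, y -73 to 73, z 76 to 168, finder hump (|y| < 26, x -62 to 14) to z 188; hand grip on its right, x 4 to 44, y -75 to -35, top z 167.
- lens_front (a point): Centre of the lens's front face, in the camera's frame x 131, y 0, z 122 mm. The lens axis runs along the camera's x at y 0, z 122 mm; lens x 12 to 131, with a fixed white scale collar (radius 44 mm) at x 48 to 73 and the rotating focus ring with the lever's clamp (radius 44) at x 75 to 108.
- focus_lever (a joint): Turning angle of the focus ring with its clamped lever about the lens axis, rad: 0 = lever straight up, positive = leaning to the camera's left (+y of the camera), negative = to its right; stops at -1.1 and +1.0. Stays where it is left; about 0.13 N m of friction, i.e. 1.3 N pushed sideways at the knob.
- lever_knob (a point): Centre of the blue ball knob (18 mm diameter) at the end of the focus lever, 108 mm from the lens axis, at x 88 mm in the camera's frame.
- lever_shaft (a point): Point on the axis of the lever's bare aluminium rod (8 mm diameter, running from 53 to 99 mm from the lens axis), 80 mm from the lens axis, x 88 mm in the camera's frame; z along the rod outward, x along the lens.
- pointer_tip (a point): Tip of the slim yellow pointer (2.8 mm wide) which turns with the lever, at the same angle, and reaches back over the white scale collar; 45.5 mm from the lens axis, x 59 mm in the camera's frame.
- red_mark (a point): Middle of the red mark, 8 mm wide round the collar (10 degrees) and 24 mm long, stuck across the fixed white scale collar, whose black ticks are 15 degrees apart. Its place on the collar differs each time, always to the camera's left of the lever's start. 45.5 mm from the lens axis, x 59 mm in the camera's frame: under the pointer tip when the ring is set.
- shutter_top (a point): Middle of the top face of the shutter release, a round silver button 16 mm in diameter on top of the hand grip, 5 mm proud of it; in the camera's frame x 28, y -56, z 173 mm when up.
- shutter (a joint): How far the shutter release is pressed, m: 0 up, 0.004 fully down. Springs back; 0.8 N to start, 4 N fully down.
- tank: Sand-coloured model tank, 170 x 90 mm, 80 high, gun 30 mm longer, in front of the lens; origin under its middle. Leave alone.
- car: Red model car 180 x 77 mm, 56 high; origin under its middle. Leave alone.
- paint_green: Dark green paint jar, 36 mm diameter, 46 high, white cap; origin under its middle. Leave alone.
- paint_brown: Brown paint jar of the same size. Leave alone.
- spare_lens: Spare lens standing upright, 66 mm diameter, 62 high; origin under its middle. Leave alone.
- lens_cap: Black lens cap lying flat, 72 mm diameter, 8 high. Leave alone.
- torch: Red and black torch lying along its x, 135 mm long, 38 high. Leave alone.
- led_lamp: Small black LED panel lamp on a round foot, 95 mm wide, 117 high. Leave alone.

How it is judged:
On the way, in this order (a step that is already met when the one before it is completed fails the run):
1. the focus ring stands still with its pointer on the red mark (distance between pointer_tip and red_mark below 0.0045 m and velocity of joint focus_lever between -0.05 and 0.05 rad/s), for 0.2 s.
2. the shutter release is pressed down with the pointer on the red mark (distance between pointer_tip and red_mark below 0.0045 m and value of joint shutter above 0.0032 m), for 0.05 s.
At the end, for the whole second after the job is handed in: The pointer tip lies within 4.5 mm of the middle of the red mark (on the mark), the ring at rest; the shutter release is up again after having been pressed fully; the camera stands within 10 mm (lens front 12 mm) and every bystander within 20 mm of where it was (all of step 1 and value of joint shutter below 0.001 m and distance of camera from where it was at the start of the episode below 0.01 m and distance of lens_front from where it was at the start of the episode below 0.012 m and distance of each of tank, car, paint_green, paint_brown, spare_lens, lens_cap, torch, led_lamp from where it was at the start of the episode below 0.02 m); the robot touches nothing.
It fails at once if the shutter release was pressed with the pointer off the red mark (value of joint shutter above 0.002 m and distance between pointer_tip and red_mark above 0.006 m).
It fails at once if the camera was shifted, lifted or tipped (distance of camera from where it was at the start of the episode above 0.01 m or distance of lens_front from where it was at the start of the episode above 0.012 m or angle between camera's own z axis and vertical above 0.06 rad).
It fails at once if the focus lever was pinched between the fingers (x of the grasp point in the frame of lever_shaft between -0.009 and 0.009 m and y of the grasp point in the frame of lever_shaft between -0.009 and 0.009 m and z of the grasp point in the frame of lever_shaft between -0.035 and 0.04 m and contact force between the fingers and camera above 1 N).
It fails at once if a bystander was moved or lifted (distance of any of tank, car, paint_green, paint_brown, spare_lens, lens_cap, torch, led_lamp from where it was at the start of the episode above 0.02 m).
It also fails if it takes over 45 s, if anything falls off the work surface, if the arm or the gripper's body presses on something with over 40 N, if the wrist force passes 120 N, or if a joint passes its speed limit or range.

### The arm

A 7-joint arm with a two-finger parallel gripper is mounted at the origin on the work surface. World frame = base frame: x ahead of the robot, y to its left, z up, the work surface at z = 0. Lengths are in m, angles in rad, forces in N, time in s.
With the tool pointing down it reaches from about 0.4 to 0.85 m from the base axis. Payload 4.5 kg.
Tool frame: the origin (TCP) lies midway between the tips of the shut fingers; the grasp point (between the pads) lies 19 mm behind it; z points along the fingers, y is the line along which they close (so a half turn about z gives the same grasp; the last joint's range is limited). The gripper opens to 88 mm and grips with 3 to 60 N. Pads are 18 mm wide; open, the fingers measure 123 mm over their backs; the gripper's body (75 mm by 187 mm) begins 45 mm behind the grasp point.
Start: joints at [-1.109, 0.689, -0.195, 1.565, 0.157, 0.902, -0.215], TCP at [0.259, 0.569, 0.239] pointing down, gripper open.
Joint ranges: [-3.01, 3.01], [-0.46, 2.08], [-1.47, 1.51], [0.13, 2.56], [-1, 4.14], [0.04, 2.09], [-2.66, 2.66]. Speed limits (rad/s): [2.57, 2.57, 3.14, 3.14, 3.14, 3.14, 3.14].

### API

Orientations are given as a unit quaternion [x, y, z, w].
In Python, from plant import r gives the robot as it stands.
- The arm moves only by the tool carry_out, never from a script. Its argument "plan" is a list of rows, each an object with "rot": the turn, a rotation vector about the tool's x, y, z in rad, a list of three; "xyz": the shift along the tool's x, y, z in m, a list of three; "grip": the closure in counts, from 0 (fully open) to 255 (shut). In form: [{"rot": [wx, wy, wz], "xyz": [dx, dy, dz], "grip": grip}, ...]. A call has 1 to 8 rows; each row is the pose to reach, as a shift and turn from the pose commanded when the call began, along the tool's axes at that moment; what a row does not reach only later rows make up. A row lasts 1/12 s, in which the tool goes at most 41.7 mm and 7.16 degrees, less where a joint would pass 70% of its speed; a pose out of reach is approached as far as the arm can. A call with a gripper value outside its range is refused whole. The fingers move at their own pace and stop on an object; "squeeze" is the grip in N (left out, the last holds). Time passes only in rows, so rows that repeat a pose let the fingers close. It gives the time, the measured TCP pose, the force, the opening and the grip force at its end, in the units of the state.
- r.get_state(): the state, without advancing time (a new reading comes with each control period).
- r.snapshot(name): name is "scene" or "top"; returns the picture (384x512x3 uint8, red, green, blue); there is no depth.
- r.camera_params(name): a dict with "fx", "fy", "cx", "cy" (pixels), "distortion" ([k1, k2, p1, p2, k3] as OpenCV has them; the pictures are not rectified), "position" and "attitude" of the camera in the world. Camera axes: x right, y down, z forward; pixel columns grow to the right and rows downward; lengths in m; the calibration is good to about 2 mm. A picture is of the moment at which its call begins. camera_params takes no time and is no camera call.
- r.finish_job(): hands the job in; it is judged then, once.
The state is a dict: "clock": time; "q": joint angles; "qd": joint speeds; "joint_torque": joint torques, N m; "tool_pos": TCP position; "eef_rot": TCP orientation; "contact_force": force on the tool from outside, world axes, zero at the start; "moment": the same for the moment, N m; "opening": opening from 0.0 (shut) to 1.0 (fully open); "finger_force": force on a finger pad.
Only numpy, scipy, OpenCV 4.12 (cv2) and the standard library are available. Lean on these libraries where they do the work, as an engineer would, in place of code of your own. Each camera call takes 0.05 s, during which the arm holds its last target. There are 200 camera calls.

## Working session

There is one attempt and no reset: what is moved stays moved. The work goes in short steps, Python scripts to look and compute and a tool call to move; the robot and the scene stay as the last step left them, time stands still between calls to the robot, and variables do not carry over. Pictures are saved under pics/ and viewed, at most 10 in all, crops included, and the job is handed in when it is done.

Besides the shell and the picture viewer there is one more tool, called after ">>>" as name(argument=value, ...), one argument or row to a line, values as JSON. carry_out: Moves the arm, as the interface text tells. Its arguments: {"type":"object","properties":{"plan":{"type":"array"},"squeeze":{"type":"number"}},"required":["plan"]}

```bash
mkdir -p pics && python3 - <<'E'
from plant import r
import cv2
for n in ("scene","top"):
    im=r.snapshot(n); cv2.imwrite(f"pics/{n}0.png",im[:,:,::-1]); print(n,r.camera_params(n))
print(r.get_state())
E
```

```text
scene {'fx': 493.4182499566921, 'fy': 493.4182499566921, 'cx': 253.9732524662893, 'cy': 194.7174133119013, 'distortion': array([0.03603976, 0.        , 0.        , 0.        , 0.        ]), 'position': array([ 1.31755875, -0.01552382,  0.95553624]), 'attitude': array([ 0.67395583,  0.63568079, -0.26126319, -0.27098897])}
top {'fx': 420.4643784522763, 'fy': 420.4643784522763, 'cx': 248.0593879758617, 'cy': 189.66203894980885, 'distortion': array([0.01556258, 0.        , 0.        , 0.        , 0.        ]), 'position': array([0.4293136 , 0.03624154, 1.11301439]), 'attitude': array([-0.70530734,  0.70533242, -0.05204038,  0.04836861])}
{'clock': 0.1, 'q': array([-1.10920713,  0.6898616 , -0.19451235,  1.56623544,  0.15730194,
        0.90251763, -0.21510478]), 'qd': array([-1.02362405e-04, -4.83833313e-04,  1.64461273e-04, -4.70600190e-03,
        8.82694282e-05,  6.24615443e-04,  8.31715196e-04]), 'joint_torque': array([-3.34401549e-03, -5.28503287e+01, -1.27127588e+00, -1.53837007e+01,
       -5.24863321e-02,  1.97201145e-03,  6.27379518e-05]), 'tool_pos': array([0.25909713, 0.5681401 , 0.23801531]), 'eef_rot': array([ 2.12234928e-01,  9.77218333e-01, -8.08631556e-04, -1.08074893e-04]), 'contact_force': array([0.03389446, 0.97005896, 0.07336304]), 'moment': array([ 0.00612467, -0.00168497, -0.01708669]), 'finger_force': 0.0, 'opening': 1.00052056050517}
```

View pics/scene0.png

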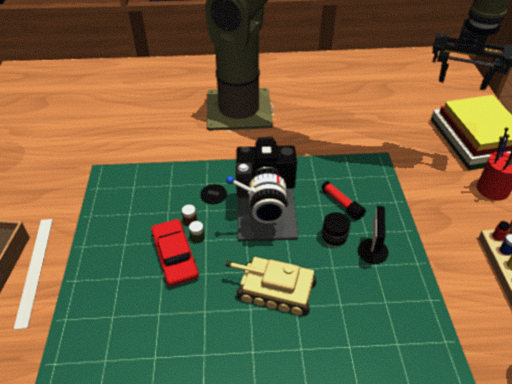

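View pics/top0.png

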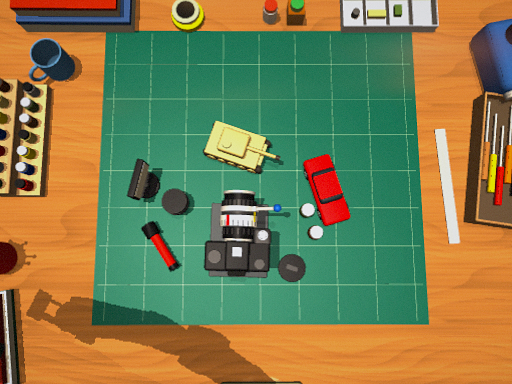

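```bash
python3 - <<'E'
import cv2,numpy as np
t=cv2.imread("pics/top0.png")[180:280,195:295]; s=cv2.imread("pics/scene0.png")[130:240,215:315]
t=cv2.resize(t,(400*1,400),interpolation=cv2.INTER_CUBIC);s=cv2.resize(s,(400,440),interpolation=cv2.INTER_CUBIC)
o=np.zeros((440,800,3),np.uint8);o[:400,:400]=t;o[:,400:]=s
cv2.imwrite("pics/crop0.png",o)
E
```

```text
(no output)
```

View pics/crop0.png

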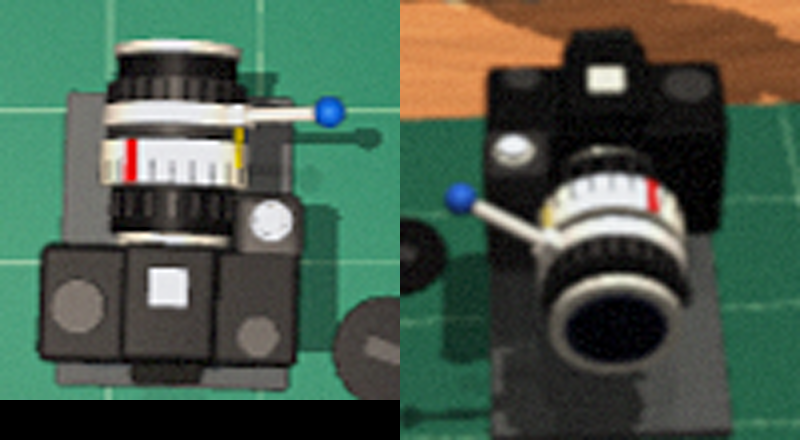

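```bash
cat > h.py <<'E'
from plant import r
import cv2,numpy as np
from scipy.spatial.transform import Rotation as R
from scipy.optimize import least_squares
P={n:r.camera_params(n) for n in("scene","top")}
def proj(n,X):
    p=P[n];Rc=R.from_quat(p["attitude"]).inv()
    K=np.array([[p["fx"],0,p["cx"]],[0,p["fy"],p["cy"]],[0,0,1]])
    return cv2.projectPoints(np.atleast_2d(Rc.apply(np.atleast_2d(X)-p["position"])),np.zeros(3),np.zeros(3),K,p["distortion"])[0][:,0]
def blob(im,cond,win):
    x0,y0,x1,y1=win
    m=np.zeros(im.shape[:2],np.uint8);m[y0:y1,x0:x1]=cond(im.astype(int)[y0:y1,x0:x1])
    k,l,s,c=cv2.connectedComponentsWithStats(m)
    if k<2:return None
    i=1+np.argmax(s[1:,4]);return c[i],s[i]
red=lambda a:(a[...,0]>150)&(a[...,1]<110)&(a[...,2]<110)
blue=lambda a:(a[...,2]>120)&(a[...,0]<80)&(a[...,1]<130)
yel=lambda a:(a[...,0]>150)&(a[...,1]>120)&(a[...,2]<110)
sil=lambda a:(a.min(-1)>150)
def cam2w(c,p):
    p=np.atleast_2d(p);s,k=np.sin(c[2]),np.cos(c[2])
    return np.c_[c[0]+k*p[:,0]-s*p[:,1],c[1]+s*p[:,0]+k*p[:,1],p[:,2]]
def ring(x,rad,a): return [x,rad*np.sin(a),.122+rad*np.cos(a)]
E
python3 - <<'E'
from h import *
T=cv2.imread("pics/top0.png")[:,:,::-1];S=cv2.imread("pics/scene0.png")[:,:,::-1]
obs={}
for n,im,wins in (("top",T,dict(knob=(265,195,290,220),red=(218,205,240,232),shut=(255,226,272,244),yel=(240,205,262,232))),
                  ("scene",S,dict(knob=(222,170,238,188),red=(268,165,295,192),shut=(235,160,252,175),yel=(245,175,262,195)))):
    for k,f in (("knob",blue),("red",red),("shut",sil),("yel",yel)):
        b=blob(im,f,wins[k]);print(n,k,b)
        if b: obs[n,k]=b[0]
def pts(v):
    return dict(knob=ring(.088,.108,v[3]),shut=[.028,-.056,.173],red=ring(.059,.0455,v[4]))
use=[k for k in obs if k[1]!="yel"]
def res(v):
    q=pts(v);return np.concatenate([proj(n,cam2w(v[:3],q[k]))[0]-obs[n,k] for n,k in use])
s=least_squares(res,[.35,.05,0,-.9,.4],loss="soft_l1");print(s.x);print(list(zip(use,s.fun.reshape(-1,2).round(2))))
np.save("cam.npy",s.x)
w=lambda p:cam2w(s.x[:3],p)[0].round(4)
print("knob",w(pts(s.x)["knob"]),"shut",w(pts(s.x)["shut"]),"yellow expected top",proj("top",w(ring(.066,.0455,s.x[3]))),obs.get(("top","yel")))
print("plate corners px",[proj("top",w([a,b,.012]))[0].round(1) for a,b in((-.075,.075),(-.075,-.075),(.115,.075),(.115,-.075))])
print("goal knob",w(ring(.088,.108,s.x[4])), "joint",s.x[4]-s.x[3])
print("tank etc rays; tool",R.from_quat(r.get_state()["eef_rot"]).as_matrix().round(3))
E
```

```text
top knob (array([277.        , 207.42222222]), array([274, 204,   7,   8,  45], dtype=int32))
top red (array([227.22222222, 220.55555556]), array([226, 215,   3,  11,  27], dtype=int32))
top shut (array([262.4047619 , 234.67857143]), array([258, 230,  10,  10,  84], dtype=int32))
top yel (array([254.47368421, 216.57894737]), array([254, 212,   2,  10,  19], dtype=int32))
scene knob (array([230.        , 178.36111111]), array([227, 176,   7,   6,  36], dtype=int32))
scene red (array([277.64705882, 178.76470588]), array([277, 175,   3,   8,  17], dtype=int32))
scene shut (array([243.275, 166.425]), array([239, 164,   9,   6,  40], dtype=int32))
scene yel (array([251. , 183.5]), array([251, 182,   1,   4,   4], dtype=int32))
[ 0.43621542  0.05630059 -0.03818127 -0.88943867  0.57344897]
[(('top', 'knob'), array([-0.68,  0.4 ])), (('top', 'red'), array([-0.11, -0.51])), (('top', 'shut'), array([0.08, 0.28])), (('scene', 'knob'), array([0.02, 0.61])), (('scene', 'red'), array([-0.09, -0.03])), (('scene', 'shut'), array([-0.63, -0.19]))]
knob [ 0.5209 -0.0309  0.19  ] shut [ 0.4621 -0.0007  0.173 ] yellow expected top [[253.6192371  218.28714878]] [254.47368421 216.57894737]
plate corners px [array([207.7, 275.6]), array([266.1, 277.8]), array([211.4, 202. ]), array([268.4, 204.2])]
goal knob [0.5264 0.1115 0.2127] joint 1.462887633647846
tank etc rays; tool [[-0.91   0.415 -0.001]
 [ 0.415  0.91  -0.002]
 [-0.    -0.002 -1.   ]]
```

>>> carry_out(
  plan=[
    {"rot":[0,0,0],"xyz":[0,0,-0.04],"grip":255},
    {"rot":[0,0,0.6],"xyz":[-0.25,-0.225,-0.08],"grip":255},
    {"rot":[0,0,0.6],"xyz":[-0.25,-0.225,-0.08],"grip":255},
    {"rot":[0,0,0.6],"xyz":[-0.25,-0.225,-0.08],"grip":255},
    {"rot":[0,0,0.6],"xyz":[-0.25,-0.225,-0.08],"grip":255},
    {"rot":[0,0,0.6],"xyz":[-0.25,-0.225,-0.08],"grip":255},
    {"rot":[0,0,0.6],"xyz":[-0.25,-0.225,-0.08],"grip":255},
    {"rot":[0,0,0.6],"xyz":[-0.25,-0.225,-0.08],"grip":255},
  ],
)

```text
clock: 0.77
tool_pos: [0.3749, 0.3011, 0.3132]
eef_rot: [0.492, 0.871, -0.0, 0.0]
contact_force: [0.9, 0.1, -0.1]
opening: 0.416
finger_force: 0.0
```

```bash
cat >> h.py <<'E'
def show(goal=None,yaw=None):
    s=r.get_state();M=R.from_quat(s["eef_rot"]).as_matrix()
    print("t",round(s["clock"],2),"tcp",s["tool_pos"].round(4),"F",s["contact_force"].round(2),"op",round(s["opening"],2),"q",s["q"].round(2))
    print("tool x,y,z az:",M.round(3).tolist())
    if goal is not None: print("tool-shift to goal",(M.T@(np.array(goal)-s["tool_pos"])).round(4))
    if yaw is not None:
        G=np.c_[[np.sin(yaw),-np.cos(yaw),0],[np.cos(yaw),np.sin(yaw),0],[0,0,-1]]
        print("rotvec",R.from_matrix(M.T@G).as_rotvec().round(3))
E
python3 -c "
from h import *
show([.521,-.08,.32],-.038)"
```

```text
t 0.77 tcp [0.3749 0.3011 0.3132] F [ 0.91  0.14 -0.07] op 0.42 q [-0.74  0.4  -0.04  1.89  0.02  0.86 -0.26]
tool x,y,z az: [[-0.517, 0.856, -0.0], [0.856, 0.517, -0.001], [-0.0, -0.0, -1.0]]
tool-shift to goal [-0.4017 -0.0719 -0.0066]Traceback (most recent call last):
  File "<string>", line 3, in <module>
    show([.521,-.08,.32],-.038)
    ~~~~^^^^^^^^^^^^^^^^^^^^^^^
  File "h.py", line 31, in show
    print("rotvec",R.from_matrix(M.T@G).as_rotvec().round(3))
                   ~~~~~~~~~~~~~^^^^^^^
  File "scipy/spatial/transform/_rotation.pyx", line 1143, in scipy.spatial.transform._rotation.Rotation.from_matrix
ValueError: Non-positive determinant (left-handed or null coordinate frame) in rotation matrix 0: [[-8.35851951e-01 -5.48954830e-01  3.31187626e-04]
 [-5.48954693e-01  8.35851999e-01  4.25926690e-04]
 [ 5.10638353e-04 -1.74204654e-04  9.99999854e-01]].
```

>>> carry_out(
  plan=[
    {"rot":[0,0,0.58],"xyz":[-0.4,-0.072,-0.006],"grip":255},
    {"rot":[0,0,0.58],"xyz":[-0.4,-0.072,-0.006],"grip":255},
    {"rot":[0,0,0.58],"xyz":[-0.4,-0.072,-0.006],"grip":255},
    {"rot":[0,0,0.58],"xyz":[-0.4,-0.072,-0.006],"grip":255},
    {"rot":[0,0,0.58],"xyz":[-0.4,-0.072,-0.006],"grip":255},
    {"rot":[0,0,0.58],"xyz":[-0.4,-0.072,-0.006],"grip":255},
    {"rot":[0,0,0.58],"xyz":[-0.4,-0.072,-0.006],"grip":255},
    {"rot":[0,0,0.58],"xyz":[-0.4,-0.072,-0.006],"grip":255},
  ],
)

```text
clock: 1.43
tool_pos: [0.4938, -0.0101, 0.318]
eef_rot: [0.72, 0.694, -0.0, -0.0]
contact_force: [1.0, 0.8, 0.5]
opening: 0.005
finger_force: 0.0
```

```bash
sed -i 's/np.c_\[\[np.sin(yaw),-np.cos(yaw),0\]/np.c_[[-np.sin(yaw),np.cos(yaw),0]/' h.py
python3 -c "
from h import *
show([.519,-.08,.16],-.038)"
```

```text
t 1.43 tcp [ 0.4938 -0.0101  0.318 ] F [0.98 0.77 0.55] op 0.0 q [-0.18  0.42  0.16  1.85 -0.08  0.88 -0.02]
tool x,y,z az: [[0.037, 0.999, -0.001], [0.999, -0.037, 0.0], [0.0, -0.001, -1.0]]
tool-shift to goal [-0.0689  0.0279  0.1579]
rotvec [-0.001 -0.     0.001]
```

>>> carry_out(
  plan=[
    {"rot":[0,0,0],"xyz":[-0.06,0.02,0],"grip":255},
    {"rot":[0,0,0],"xyz":[-0.06,0.02,0],"grip":255},
    {"rot":[0,0,0],"xyz":[-0.06,0.02,0],"grip":255},
    {"rot":[0,0,0],"xyz":[-0.06,0.02,0.04],"grip":255},
    {"rot":[0,0,0],"xyz":[-0.06,0.02,0.08],"grip":255},
    {"rot":[0,0,0],"xyz":[-0.06,0.02,0.11],"grip":255},
    {"rot":[0,0,0],"xyz":[-0.06,0.02,0.11],"grip":255},
    {"rot":[0,0,0],"xyz":[-0.06,0.02,0.11],"grip":255},
  ],
)

```text
clock: 2.1
tool_pos: [0.5105, -0.068, 0.2073]
eef_rot: [0.72, 0.694, -0.001, -0.002]
contact_force: [0.4, -0.3, -0.2]
opening: 0.007
finger_force: 0.0
```

```bash
python3 -c "
from h import *
show([.519,-.06,.165],-.038)
for n in('scene','top'): cv2.imwrite(f'pics/{n}1.png',r.snapshot(n)[:,:,::-1])
a=cv2.imread('pics/top1.png')[150:300,150:350];b=cv2.imread('pics/scene1.png')[80:230,170:370]
cv2.imwrite('pics/crop1.png',cv2.resize(np.hstack([a,b]),(800,300)))
"
```

```text
t 2.1 tcp [ 0.5105 -0.068   0.2073] F [ 0.43 -0.26 -0.24] op 0.01 q [-0.03  0.6   0.12  1.94 -0.12  0.62  0.13]
tool x,y,z az: [[0.036, 0.999, -0.004], [0.999, -0.036, 0.001], [0.001, -0.004, -1.0]]
tool-shift to goal [0.0083 0.0084 0.0423]
rotvec [-0.004 -0.001  0.002]
```

View pics/crop1.png

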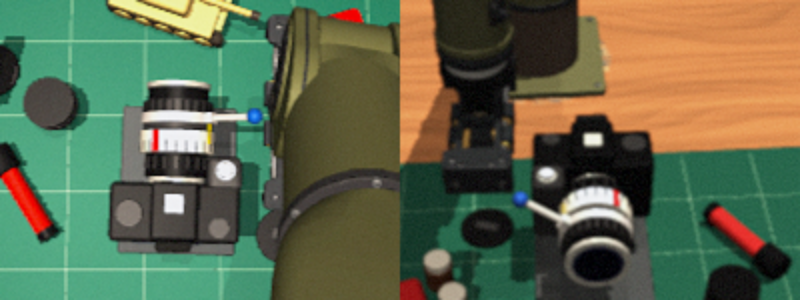

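>>> carry_out(
  plan=[
    {"rot":[0,0,0],"xyz":[0,0.01,0.015],"grip":255},
    {"rot":[0,0,0],"xyz":[0,0.01,0.029],"grip":255},
    {"rot":[0,0,0],"xyz":[0.008,0.01,0.029],"grip":255},
    {"rot":[0,0,0],"xyz":[0.016,0.01,0.028],"grip":255},
    {"rot":[0,0,0],"xyz":[0.024,0.01,0.024],"grip":255},
    {"rot":[0,0,0],"xyz":[0.032,0.01,0.019],"grip":255},
    {"rot":[0,0,0],"xyz":[0.04,0.01,0.014],"grip":255},
    {"rot":[0,0,0],"xyz":[0.04,0.01,0.014],"grip":255},
  ],
)

```text
clock: 2.87
tool_pos: [0.5238, -0.0342, 0.1983]
eef_rot: [0.721, 0.693, -0.001, 0.004]
contact_force: [-2.5, -11.5, 10.1]
opening: 0.006
finger_force: 6.1
```

```bash
cat >> h.py <<'E'
def look(tag):
    c=np.load("cam.npy");out={}
    for n in("scene","top"):
        im=r.snapshot(n);cv2.imwrite(f"pics/{n}{tag}.png",im[:,:,::-1])
        o=proj(n,cam2w(c[:3],[.088,0,.122]))[0].astype(int)
        win=(o[0]-70,max(o[1]-70,0),o[0]+70,o[1]+50)
        b=blob(im,blue,win)
        if b and b[1][4]>6:
            f=lambda v:proj(n,cam2w(c[:3],ring(.088,.108,v[0])))[0]-b[0]
            s=min((least_squares(f,[a]) for a in(-.9,-.3,.3,.8)),key=lambda s:s.cost)
            print(n,"knob",b[0].round(1),"area",b[1][4],"theta",s.x.round(3),"res",s.fun.round(1))
        for k,f in(("red",red),("yel",yel)):
            e=[blob(im,f,(o[0]-22,o[1]-22,o[0]+22,o[1]+25))]
            if e[0]: print(n,k,e[0][0].round(1),e[0][1][4])
E
python3 -c "
from h import *
show();look(2)"
```

```text
t 2.87 tcp [ 0.5238 -0.0342  0.1983] F [ -2.48 -11.47  10.12] op 0.01 q [-0.11  0.62  0.14  1.93 -0.13  0.6   0.07]
tool x,y,z az: [[0.04, 0.999, 0.005], [0.999, -0.04, -0.007], [-0.007, 0.005, -1.0]]
scene red [277.5 179.8] 13
scene yel [254.  182.5] 2
top red [227.3 220.5] 26
top yel [251.3 215.1] 16
```

```bash
python3 -c "
from h import *
a=cv2.imread('pics/top2.png')[170:270,190:310];b=cv2.imread('pics/scene2.png')[120:220,200:320]
cv2.imwrite('pics/crop2.png',cv2.resize(np.hstack([a,b]),(800,333),interpolation=cv2.INTER_CUBIC))
"
```

```text
(no output)
```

View pics/crop2.png

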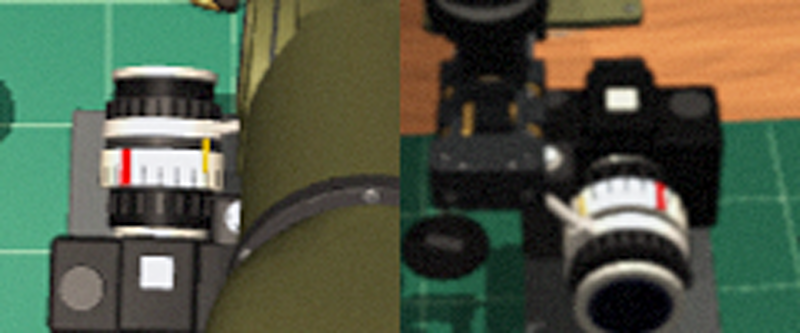

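>>> carry_out(
  plan=[
    {"rot":[0,0,0],"xyz":[0,0,-0.008],"grip":255},
    {"rot":[0,0,0],"xyz":[0.004,0,-0.012],"grip":255},
    {"rot":[0,0,0],"xyz":[0.011,0,-0.017],"grip":255},
    {"rot":[0,0,0],"xyz":[0.018,0,-0.02],"grip":255},
    {"rot":[0,0,0],"xyz":[0.025,0,-0.023],"grip":255},
    {"rot":[0,0,0],"xyz":[0.032,0,-0.025],"grip":255},
    {"rot":[0,0,0],"xyz":[0.032,0,-0.025],"grip":255},
    {"rot":[0,0,0],"xyz":[0.032,0,-0.025],"grip":255},
  ],
)

```text
clock: 3.63
tool_pos: [0.5242, 0.0046, 0.2189]
eef_rot: [0.719, 0.695, 0.0, -0.001]
contact_force: [-0.5, -0.6, 0.1]
opening: 0.008
finger_force: 0.0
```

```bash
python3 -c "
from h import *
show();look(3)"
```

```text
t 3.63 tcp [0.5242 0.0046 0.2189] F [-0.48 -0.56  0.11] op 0.01 q [-0.19  0.59  0.15  1.9  -0.13  0.66  0.01]
tool x,y,z az: [[0.034, 0.999, -0.0], [0.999, -0.034, 0.001], [0.001, -0.0, -1.0]]
scene red [277.5 179.8] 13
scene yel [261. 178.] 1
top red [227.3 220.5] 26
top yel [239.6 191. ] 40
```

```bash
cat >> h.py <<'E'
yel2=lambda a:(a[...,0]>120)&(a[...,1]>95)&(a[...,2]<.55*a[...,1])&(a[...,0]>a[...,1])
def ptr(tag):
    c=np.load("cam.npy");im=cv2.imread(f"pics/top{tag}.png")[:,:,::-1]
    b=blob(im,yel2,(222,209,258,227))
    if b is None: return print("no pointer")
    f=lambda v:[proj("top",cam2w(c[:3],ring(.066,.0455,v[0])))[0][0]-b[0][0]]
    print("pointer",b[0].round(2),b[1][4],"theta",least_squares(f,[-.2]).x.round(3),"mark",c[4].round(3))
E
python3 -c "
from h import *
for t in range(4): ptr(t)
a=cv2.imread('pics/top3.png')[170:270,190:310];b=cv2.imread('pics/scene3.png')[120:220,200:320]
cv2.imwrite('pics/crop3.png',cv2.resize(np.hstack([a,b]),(800,333),interpolation=cv2.INTER_CUBIC))
"
```

```text
pointer [254.44 216.28] 18 theta [-0.959] mark 0.573
pointer [254.47 216.42] 19 theta [-0.962] mark 0.573
pointer [251.29 215.64] 14 theta [-0.717] mark 0.573
no pointer
```

View pics/crop3.png

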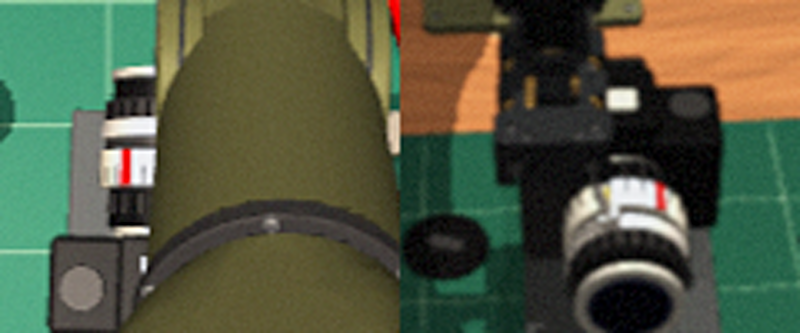

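>>> carry_out(
  plan=[
    {"rot":[0,0,0],"xyz":[0.008,0,-0.001],"grip":255},
    {"rot":[0,0,0],"xyz":[0.016,0,-0.001],"grip":255},
    {"rot":[0,0,0],"xyz":[0.024,0,0],"grip":255},
    {"rot":[0,0,0],"xyz":[0.032,0,0],"grip":255},
    {"rot":[0,0,0],"xyz":[0.04,0,0.002],"grip":255},
    {"rot":[0,0,0],"xyz":[0.048,0,0.004],"grip":255},
    {"rot":[0,0,0],"xyz":[0.056,0,0.007],"grip":255},
    {"rot":[0,0,0],"xyz":[0.056,0,0.007],"grip":255},
  ],
)

```text
clock: 4.4
tool_pos: [0.526, 0.0614, 0.2113]
eef_rot: [0.719, 0.695, 0.0, -0.001]
contact_force: [0.4, 0.1, -0.6]
opening: 0.012
finger_force: 0.0
```

```bash
python3 -c "
from h import *
show();look(4);ptr(4)
a=cv2.imread('pics/top4.png')[170:270,190:310];b=cv2.imread('pics/scene4.png')[120:220,200:320]
cv2.imwrite('pics/crop4.png',cv2.resize(np.hstack([a,b]),(800,333),interpolation=cv2.INTER_CUBIC))
"
```

```text
t 4.4 tcp [0.526  0.0614 0.2113] F [ 0.37  0.09 -0.6 ] op 0.01 q [-0.3   0.61  0.15  1.89 -0.15  0.65 -0.09]
tool x,y,z az: [[0.034, 0.999, -0.001], [0.999, -0.034, 0.002], [0.001, -0.001, -1.0]]
scene red [277.5 180.3] 11
scene yel [272.  179.5] 2
top yel [257.9 189.4] 17
no pointer
```

View pics/crop4.png

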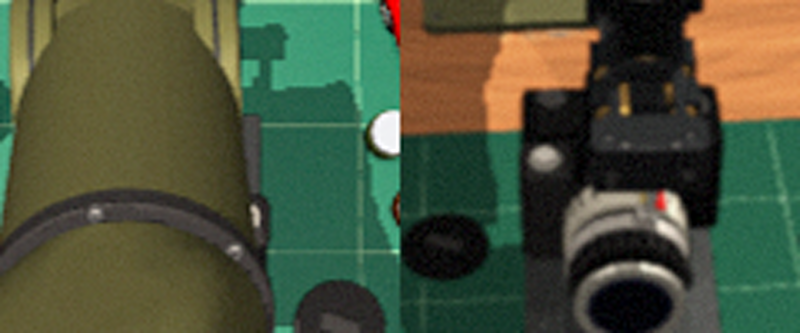

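>>> carry_out(
  plan=[
    {"rot":[0,0,0],"xyz":[0.006,0,0.002],"grip":255},
    {"rot":[0,0,0],"xyz":[0.012,0,0.004],"grip":255},
    {"rot":[0,0,0],"xyz":[0.018,0,0.007],"grip":255},
    {"rot":[0,0,0],"xyz":[0.023,0,0.009],"grip":255},
    {"rot":[0,0,0],"xyz":[0.023,0,0.009],"grip":255},
    {"rot":[0,0,0],"xyz":[0.023,0,0.009],"grip":255},
  ],
)

```text
clock: 5.0
tool_pos: [0.5269, 0.0823, 0.2028]
eef_rot: [0.72, 0.694, -0.0, -0.0]
contact_force: [-0.4, 0.0, -0.1]
opening: 0.005
finger_force: 0.0
```

```bash
python3 -c "
from h import *
show();look(5)"
```

```text
t 5.0 tcp [0.5269 0.0823 0.2028] F [-0.4   0.01 -0.13] op 0.0 q [-0.34  0.63  0.16  1.89 -0.15  0.64 -0.12]
tool x,y,z az: [[0.036, 0.999, -0.0], [0.999, -0.036, 0.0], [0.0, -0.0, -1.0]]
top yel [241.8 189.7] 19
```

>>> carry_out(
  plan=[
    {"rot":[0,0,0],"xyz":[-0.02,0,-0.005],"grip":255},
    {"rot":[0,0,0],"xyz":[-0.05,0,-0.03],"grip":255},
    {"rot":[0,0,0],"xyz":[-0.09,0,-0.04],"grip":255},
    {"rot":[0,0,0],"xyz":[-0.13,0,-0.04],"grip":255},
    {"rot":[0,0,0],"xyz":[-0.15,0,-0.04],"grip":255},
    {"rot":[0,0,0],"xyz":[-0.15,0,-0.04],"grip":255},
    {"rot":[0,0,0],"xyz":[-0.15,0,-0.04],"grip":255},
  ],
)

```text
clock: 5.68
tool_pos: [0.5213, -0.0697, 0.2432]
eef_rot: [0.721, 0.693, 0.0, 0.0]
contact_force: [0.7, 0.2, 0.2]
opening: 0.003
finger_force: 0.0
```

```bash
python3 -c "
from h import *
show();look(6);ptr(6)
a=cv2.imread('pics/top6.png')[170:270,190:310];b=cv2.imread('pics/scene6.png')[120:220,200:320]
cv2.imwrite('pics/crop6.png',cv2.resize(np.hstack([a,b]),(800,333),interpolation=cv2.INTER_CUBIC))
"
```

```text
t 5.68 tcp [ 0.5213 -0.0697  0.2432] F [0.74 0.2  0.23] op 0.0 q [-0.05  0.56  0.15  1.87 -0.12  0.72  0.13]
tool x,y,z az: [[0.041, 0.999, 0.0], [0.999, -0.041, 0.0], [0.0, 0.0, -1.0]]
scene knob [291.7 167.2] area 37 theta [0.495] res [-0.7  1.8]
scene red [278. 177.] 1
scene yel [277.5 179. ] 8
top knob [213.7 204.3] area 49 theta [0.505] res [-0.  -0.2]
top red [227.1 223.1] 14
top yel [228.1 215.4] 17
pointer [227.9  215.25] 20 theta [0.535] mark 0.573
```

View pics/crop6.png

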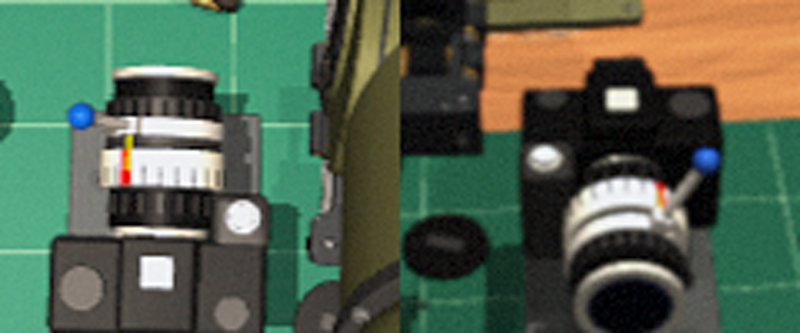

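>>> carry_out(
  plan=[
    {"rot":[0,0,0],"xyz":[0.04,0,0],"grip":255},
    {"rot":[0,0,0],"xyz":[0.08,0,0],"grip":255},
    {"rot":[0,0,0],"xyz":[0.115,0,0.01],"grip":255},
    {"rot":[0,0,0],"xyz":[0.13,0,0.03],"grip":255},
    {"rot":[0,0,0],"xyz":[0.135,0,0.041],"grip":255},
    {"rot":[0,0,0],"xyz":[0.14,0,0.041],"grip":255},
    {"rot":[0,0,0],"xyz":[0.146,0,0.041],"grip":255},
    {"rot":[0,0,0],"xyz":[0.146,0,0.041],"grip":255},
  ],
)

```text
clock: 6.45
tool_pos: [0.5273, 0.0796, 0.2026]
eef_rot: [0.719, 0.695, 0.001, -0.0]
contact_force: [-0.1, 0.0, -1.4]
opening: 0.007
finger_force: 0.0
```

>>> carry_out(
  plan=[
    {"rot":[0,0,0],"xyz":[0,0,0],"grip":255},
    {"rot":[0,0,0],"xyz":[0,0,0],"grip":255},
    {"rot":[0,0,0],"xyz":[0,0,0],"grip":255},
  ],
)

```text
clock: 6.7
tool_pos: [0.5273, 0.0768, 0.2027]
eef_rot: [0.721, 0.693, 0.0, 0.0]
contact_force: [0.3, -0.7, 0.5]
opening: 0.004
finger_force: 0.0
```

>>> carry_out(
  plan=[
    {"rot":[0,0,0],"xyz":[0.003,0,0],"grip":255},
    {"rot":[0,0,0],"xyz":[0.005,0,0.001],"grip":255},
    {"rot":[0,0,0],"xyz":[0.007,0,0.001],"grip":255},
    {"rot":[0,0,0],"xyz":[0.008,0,0.001],"grip":255},
    {"rot":[0,0,0],"xyz":[0.008,0,0.001],"grip":255},
    {"rot":[0,0,0],"xyz":[0.008,0,0.001],"grip":255},
  ],
)

```text
clock: 7.2
tool_pos: [0.5272, 0.0854, 0.201]
eef_rot: [0.72, 0.694, -0.0, 0.0]
contact_force: [0.8, -1.4, -1.1]
opening: 0.007
finger_force: 0.5
```

>>> carry_out(
  plan=[
    {"rot":[0,0,0],"xyz":[-0.02,0,-0.005],"grip":255},
    {"rot":[0,0,0],"xyz":[-0.05,0,-0.03],"grip":255},
    {"rot":[0,0,0],"xyz":[-0.09,0,-0.04],"grip":255},
    {"rot":[0,0,0],"xyz":[-0.13,0,-0.04],"grip":255},
    {"rot":[0,0,0],"xyz":[-0.155,0,-0.04],"grip":255},
    {"rot":[0,0,0],"xyz":[-0.155,0,-0.04],"grip":255},
    {"rot":[0,0,0],"xyz":[-0.155,0,-0.04],"grip":255},
  ],
)

```text
clock: 7.78
tool_pos: [0.5214, -0.0706, 0.2412]
eef_rot: [0.721, 0.693, 0.0, 0.0]
contact_force: [-0.6, 1.0, -1.1]
opening: 0.003
finger_force: 0.0
```

```bash
python3 -c "
from h import *
look(7);ptr(7)
im=cv2.imread('pics/top7.png')[:,:,::-1];b=blob(im,sil,(255,226,272,244));print('shut top',b[0],b[1][4])
im=cv2.imread('pics/scene7.png')[:,:,::-1];b=blob(im,sil,(235,160,252,175));print('shut scene',b[0],b[1][4])
show([.462,-.001,.205],-.038)
cv2.imwrite('pics/crop7.png',cv2.resize(cv2.imread('pics/top7.png')[195:245,205:275],(700,500),interpolation=cv2.INTER_CUBIC))"
```

```text
scene knob [292.8 167.6] area 35 theta [0.518] res [-0.8  1.9]
scene yel [277.5 179. ] 10
top knob [212.6 204.4] area 48 theta [0.53] res [-0.  -0.2]
top red [227.1 223.1] 14
top yel [227.5 215.5] 20
pointer [227.6 215.4] 20 theta [0.553] mark 0.573
shut top [262.25       234.82954545] 88
shut scene [243.09090909 166.59090909] 44
t 7.88 tcp [ 0.5216 -0.0676  0.2409] F [ 0.11 -0.74 -0.14] op 0.0 q [-0.05  0.56  0.14  1.87 -0.12  0.72  0.13]
tool x,y,z az: [[0.035, 0.999, -0.0], [0.999, -0.035, 0.002], [0.002, -0.0, -1.0]]
tool-shift to goal [ 0.0644 -0.0619  0.036 ]
rotvec [-0.    -0.002  0.003]
```

View pics/crop7.png

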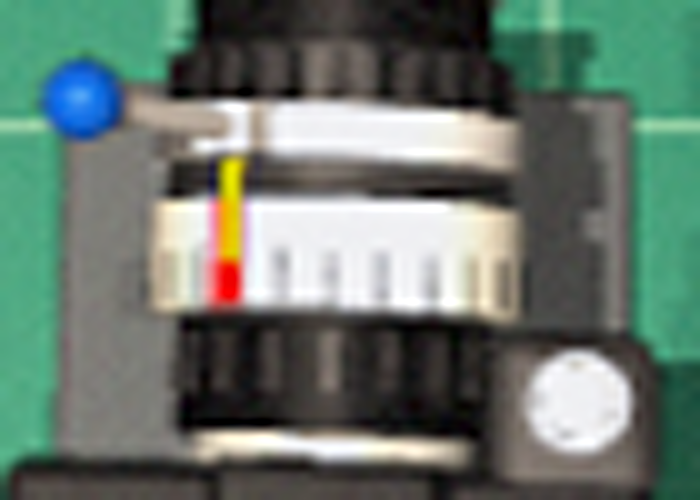

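>>> carry_out(
  plan=[
    {"rot":[0,0,0],"xyz":[0.03,-0.028,0],"grip":255},
    {"rot":[0,0,0],"xyz":[0.06,-0.056,0],"grip":255},
    {"rot":[0,0,0],"xyz":[0.065,-0.06,0],"grip":255},
    {"rot":[0,0,0],"xyz":[0.065,-0.06,0.02],"grip":255},
    {"rot":[0,0,0],"xyz":[0.065,-0.06,0.04],"grip":255},
    {"rot":[0,0,0],"xyz":[0.065,-0.06,0.05],"grip":255},
    {"rot":[0,0,0],"xyz":[0.065,-0.06,0.05],"grip":255},
    {"rot":[0,0,0],"xyz":[0.065,-0.06,0.05],"grip":255},
  ],
)

```text
clock: 8.55
tool_pos: [0.4637, -0.0006, 0.1908]
eef_rot: [0.719, 0.695, -0.0, -0.001]
contact_force: [-0.4, -0.0, -0.1]
opening: 0.007
finger_force: 0.0
```

```bash
python3 -c "
from h import *
show([.463,-.001,.173],-.038)"
```

```text
t 8.55 tcp [ 0.4637 -0.0006  0.1908] F [-0.39 -0.01 -0.06] op 0.01 q [-0.18  0.57  0.12  2.1  -0.14  0.48  0.02]
tool x,y,z az: [[0.034, 0.999, -0.001], [0.999, -0.034, 0.001], [0.001, -0.001, -1.0]]
tool-shift to goal [-0.0005 -0.0007  0.0178]
rotvec [-0.001 -0.001  0.004]
```

Directly above the button; press slowly while reading the force.

>>> carry_out(
  plan=[
    {"rot":[0,0,0],"xyz":[0,0,0.008],"grip":255},
    {"rot":[0,0,0],"xyz":[0,0,0.014],"grip":255},
    {"rot":[0,0,0],"xyz":[0,0,0.018],"grip":255},
    {"rot":[0,0,0],"xyz":[0,0,0.021],"grip":255},
    {"rot":[0,0,0],"xyz":[0,0,0.024],"grip":255},
    {"rot":[0,0,0],"xyz":[0,0,0.024],"grip":255},
    {"rot":[0,0,0],"xyz":[0,0,0.024],"grip":255},
  ],
)

```text
clock: 9.13
tool_pos: [0.4641, -0.0018, 0.1689]
eef_rot: [0.72, 0.694, 0.001, 0.0]
contact_force: [-4.0, 1.5, 22.6]
opening: 0.002
finger_force: 11.3
```

>>> carry_out(
  plan=[
    {"rot":[0,0,0],"xyz":[0,0,-0.008],"grip":255},
    {"rot":[0,0,0],"xyz":[0,0,-0.03],"grip":255},
    {"rot":[0,0,0],"xyz":[0,0,-0.07],"grip":255},
    {"rot":[0,0,0],"xyz":[-0.04,0.02,-0.08],"grip":255},
    {"rot":[0,0,0],"xyz":[-0.075,0.05,-0.08],"grip":255},
    {"rot":[0,0,0],"xyz":[-0.09,0.06,-0.08],"grip":255},
    {"rot":[0,0,0],"xyz":[-0.09,0.06,-0.08],"grip":255},
    {"rot":[0,0,0],"xyz":[-0.09,0.06,-0.08],"grip":255},
  ],
)

```text
clock: 9.8
tool_pos: [0.5206, -0.0958, 0.2468]
eef_rot: [0.721, 0.693, -0.0, 0.0]
contact_force: [-0.9, 0.9, 0.1]
opening: 0.006
finger_force: 0.0
```

```bash
python3 -c "
from h import *
show();look(8);ptr(8)
im=cv2.imread('pics/top8.png')[:,:,::-1];b=blob(im,sil,(255,226,272,244));print('shut top',b[0],b[1][4])
im=cv2.imread('pics/scene8.png')[:,:,::-1];b=blob(im,sil,(235,160,252,175));print('shut scene',b[0],b[1][4])
"
```

```text
t 9.8 tcp [ 0.5206 -0.0958  0.2468] F [-0.91  0.89  0.1 ] op 0.01 q [ 0.    0.56  0.15  1.85 -0.11  0.74  0.17]
tool x,y,z az: [[0.04, 0.999, -0.0], [0.999, -0.04, -0.0], [-0.0, -0.0, -1.0]]
scene knob [292.8 167.6] area 35 theta [0.518] res [-0.8  1.9]
scene yel [277.5 179. ] 10
top knob [212.6 204.4] area 49 theta [0.532] res [-0.  -0.2]
top red [227.1 223.1] 14
top yel [227.5 215.5] 20
pointer [227.6 215.4] 20 theta [0.553] mark 0.573
shut top [262.19101124 234.84269663] 89
shut scene [243.06521739 166.73913043] 46
```

```bash
python3 -c "
from plant import r
print(r.finish_job())"
```

```text
the job is handed in; nothing more can be done
None
```

The focus pointer was pushed onto the red mark (about 1 mm from its middle in the top picture). The shutter was then pressed to its stop and released, the camera's position did not change in the pictures, and the job is handed in; the hand-in gave no verdict.

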